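Fit the hold-down arm on the column of the wiring stand

ROBOT

A 7-joint arm with a two-finger parallel gripper is mounted at the origin on the work surface. World frame = base frame: x ahead of the robot, y to its left, z up, the work surface at z = 0. Lengths are in mm, angles in rad, forces in N, time in s.
With the tool pointing down it reaches from about 400 to 900 mm from the base axis. Payload 5.5 kg.
Tool frame: the origin (TCP) lies on the centre line of the jaws, within the pads' length; the fingertips stand 19 mm ahead of it and the grasp point (between the pads) is the TCP; z points along the fingers, y is the line along which they close (so a half turn about z gives the same grasp; the last joint's range is limited). The gripper opens to 85 mm and grips with 20 to 120 N. Pads are 22 mm wide; open, the fingers measure 114 mm over their backs; the gripper's body (76 mm by 85 mm) begins 54 mm behind the grasp point. The pads swing forward as they close: fully open they stand 13 mm farther back than shut.
Start: joints at [-1.073, 0.501, -0.427, 1.55, 0.221, 1.138, -0.21], TCP at [151.183, 632.173, 250.31] pointing down, gripper open.
Joint ranges: [-2.88, 2.88], [-0.31, 2.03], [-1.54, 1.56], [0.2, 2.42], [-1.41, 4.55], [0.19, 2.02], [-2.57, 2.57]. Speed limits (rad/s): [2.57, 2.57, 3.14, 3.14, 3.14, 3.14, 3.14].

INTERFACE

Orientations are given as a rotation vector (axis times angle).
In Python, from rig import bot gives the robot as it stands.
- The arm moves only by the tool servo_tool, never from a script. Its arguments are lists of equal length, an entry for each row: "hand": the opening, from 0 (shut) to 1 (fully open); "travel": the shift along the tool's x, y, z in units of 0.08 m (1.0 is 0.08 m), a list of three; "delta_rot": the turn, a rotation vector about the tool's x, y, z in units of 2 pi rad (1.0 is 2 pi rad), a list of three. In form: {"hand": [hand, ...], "travel": [[x, y, z], ...], "delta_rot": [[wx, wy, wz], ...]}. A call has 1 to 8 rows; each row is the pose to reach, as a shift and turn from the pose commanded when the call began, along the tool's axes at that moment, turning the shorter way round; what a row does not reach only later rows make up. A row lasts 1/12 s, in which the tool goes at most 41.7 mm and 7.16 degrees, less where a joint would pass 70% of its speed; a pose out of reach is approached as far as the arm can. A call with a number of a shift or a turn outside -1 to 1 is refused whole. A call with a gripper value outside its range is refused whole. The fingers move at their own pace and stop on an object; "newtons" is the grip in N (left out, the last holds). Time passes only in rows, so rows that repeat a pose let the fingers close. It gives the time, the measured TCP pose, the force, the opening and the grip force at its end, in the units of the state.
- bot.sense(): the state, without advancing time (a new reading comes with each control period).
- bot.get_image(name): name is "scene" or "top" or "wrist"; returns the picture (400x640x3 uint8, red, green, blue); there is no depth.
- bot.camera_params(name): a dict with "fx", "fy", "cx", "cy" (pixels), "R" (3x3) and "t" (3): a world point X has camera coordinates R X + t. Camera axes: x right, y down, z forward; pixel columns grow to the right and rows downward; lengths in mm; the calibration is good to about 2 mm. A picture is of the moment at which its call begins: read the wrist's pose just before it. camera_params takes no time and is no camera call; for the wrist camera it gives the pose at the moment of the call.
- bot.hand_in(): hands the job in; it is judged then, once.
Trained networks look in the newest picture that a camera, given by its name, has taken for a name from the list of things; names that differ only in an ending like _2 or _b are one class to them, and where a whole thing is asked for, a point or a joint stands for the part that bears it (a point fixed in the world has none). Each returns a list of dicts, best first, with "p" (0 to 1); they miss things now and then, are a little off and sometimes report something else, mostly with a low value. They report only what shows in the picture. A call takes as long as a camera call.
- bot.cut_out(camera, name): "pixels" (400x640 bool, what is visible of it) and "point" ([column, row] in pixels, amid what is visible of it).
- bot.landmark_of(camera, name): "point" ([column, row] in pixels: a listed point, or the origin of a listed thing).
The state is a dict: "time": time; "joints": joint angles; "joint_velocities": joint speeds; "joint_torque": joint torques, N m; "eef_pos": TCP position; "eef_rot": TCP orientation; "contact_force": force on the tool from outside, world axes, zero at the start; "torque": the same for the moment, N m; "grip_width": finger opening in mm; "grasp_force": force on a finger pad.
Only numpy, scipy, OpenCV 4.12 (cv2) and the standard library are available. Lean on these libraries where they do the work, as an engineer would, in place of code of your own. Each camera call takes 0.05 s, during which the arm holds its last target. There are 200 camera calls.

TASK

Put the blue hold-down arm on the tall steel column: with its red tongue beside the open side of the yellow keeper, lower it square over the rod until it rests on the dark collar, then swing it so the tongue slides under the keeper until it meets the keeper's stop. Work gently: do not force it or let it drop down the column, leave the jar, screwdriver, tub and controller where they are, and let go with the arm lying flat on the collar.

Things in the scene. Friction and masses are not known exactly. Their poses are not given: they have to be found in the camera images.
- holddown: loose blue hold-down arm, 0.26 to 0.49 kg, flat on the bench. Origin: on the axis of its vertical hole, at the flat underside; z up, x along the arm from hole to grip. Hub 44 x 44 mm, 36 mm high, 18.5 mm hole right through. A bar 30 mm wide, 12 mm thick runs out to x = 129 mm and carries the grip; a red tongue points to -x. Undersides level; centre of mass near x = 15 mm
- grip (a point): middle of the arm's black grip rib, at (95, 0, 34) mm in the arm's frame, same axes. The rib runs along x, x = 68 to 122 mm, 14 mm thick (y), z = 12 to 45 mm, standing on the bar; pinch it across its thickness from above
- tongue (a point): end of the arm's red tongue, at (-64, 0, 0) mm in the arm's frame, same axes. The tongue is 16 mm wide, 8 mm thick (z = 0 to 8 mm), from the hub to this point
- stand: fixed stand. Origin: underside of its grey base plate (150 x 110 x 12 mm), on the column axis, z up. A vertical steel rod, 16 mm in diameter, carries a dark solid collar, 56 mm across, that neither turns nor slides. Its flat top is the arm's seat, anywhere from z = 42 to 82 mm, wherever it was last clamped: the height is NOT measured and must be felt or seen
- column_top (a point): top of the steel rod, on its axis, 170 mm above the stand's origin; stand's axes. The rod tapers over its last 14 mm from 16 to 4 mm in diameter
- under_keeper (a point): point on the base plate, (-53, 0, 12) mm in the stand's frame, under the yellow keeper, which is fixed to the collar: x = -42 to -64 mm; lip from y = -10 to +20 mm, its underside 12 mm above the collar top, 6 mm thick; stop wall from y = +8.5 mm on; open to -y. Lower the arm with its yaw 35 to 90 degrees more than the stand's; lock it by turning clockwise (from above) to equal yaw
- jar: loose clear jar with blue cap, 72 mm across, 110 mm high, a bystander; origin at the centre of its underside
- screwdriver: loose screwdriver with red handle lying on the bench, a bystander; origin beneath it
- tub: loose white open tub of ferrules, 130 x 100 x 45 mm, a bystander; origin at the centre of its underside
- controller: loose black controller module, 75 x 150 x 72 mm, a bystander; origin at the centre of its underside

How it is judged:
By the outcome, as a careful person would: the job done as asked, in the order asked, and still so for the second after the job is handed in, with the robot touching nothing.
It also fails if it takes over 72 s, if anything falls off the work surface, if the arm or the gripper's body presses on something with over 40 N, if the wrist force passes 120 N, or if a joint passes its speed limit or range.

## Working session

There is one attempt and no reset: what is moved stays moved. The work goes in short steps, Python scripts to look and compute and a tool call to move; the robot and the scene stay as the last step left them, time stands still between calls to the robot, and variables do not carry over. Pictures are saved under pics/ and viewed, at most 13 in all, crops included, and the job is handed in when it is done.

Besides the shell and the picture viewer there is one more tool, called as a command line: name --argument value ..., lists and objects as JSON in quotes. servo_tool: Moves the arm, as the interface text tells. Shifts and turns lie within -1 to 1; 1 stands for 0.08 m of shift or 2 pi rad of turn. Its arguments: {"type":"object","properties":{"hand":{"type":"array"},"travel":{"type":"array"},"delta_rot":{"type":"array"},"newtons":{"type":"number"}},"required":["hand","travel","delta_rot"]}

```bash
ls; mkdir -p pics
cat > h.py <<'E'
import numpy as np, cv2
from rig import bot
from scipy.spatial.transform import Rotation as Ro
def cam(n):
    c=bot.camera_params(n); return {k:np.array(v) if k in'Rt' else v for k,v in c.items()}
def ray(c,p):
    d=c['R'].T@np.array([(p[0]-c['cx'])/c['fx'],(p[1]-c['cy'])/c['fy'],1]); o=-c['R'].T@c['t']; return o,d/np.linalg.norm(d)
def atz(c,p,z):
    o,d=ray(c,p); return o+d*(z-o[2])/d[2]
def proj(c,X):
    q=c['R']@np.array(X)+c['t']; return np.array([c['fx']*q[0]/q[2]+c['cx'],c['fy']*q[1]/q[2]+c['cy']])
def tri(rs):
    A=np.zeros((3,3));b=np.zeros(3)
    for o,d in rs:
        P=np.eye(3)-np.outer(d,d);A+=P;b+=P@o
    x=np.linalg.solve(A,b); return x,[np.linalg.norm((np.eye(3)-np.outer(d,d))@(x-o)) for o,d in rs]
def save(n,f):
    cv2.imwrite('pics/'+f,cv2.cvtColor(bot.get_image(n),cv2.COLOR_RGB2BGR))
E
cat > a.py <<'E'
from h import *
np.set_printoptions(precision=1,suppress=True)
s=bot.sense();print({k:np.round(v,3) for k,v in s.items()})
for n in('scene','top','wrist'): save(n,n+'0.png')
C={n:cam(n) for n in('scene','top','wrist')}
for k in('holddown','grip','tongue','stand','column_top','under_keeper','jar','screwdriver','tub','controller'):
    rs=[]
    for n in C:
        if n=='wrist' and k in('jar','screwdriver','tub','controller'):continue
        L=bot.landmark_of(n,k)
        if L:
            p=L[0]['point'];print(k,n,np.array(p),round(L[0]['p'],2),atz(C[n],p,0))
            if L[0]['p']>.4: rs.append(ray(C[n],p))
    if len(rs)>1: print('  TRI',*tri(rs))
im=np.vstack([cv2.imread('pics/%s0.png'%n) for n in('scene','top')]);cv2.imwrite('pics/st.png',cv2.resize(im,None,fx=.75,fy=.75))
E
python3 a.py
```

```text
pics
{'time': np.float64(0.0), 'joints': array([-1.1,  0.5, -0.4,  1.6,  0.2,  1.1, -0.2]), 'joint_velocities': array([-0., -0.,  0.,  0.,  0., -0., -0.]), 'joint_torque': array([ -0. , -57. ,  -5.8, -28.1,   0. ,   0. ,   0. ]), 'eef_pos': array([151.1, 631.5, 249.2]), 'eef_rot': array([-0.4, -3.1,  0. ]), 'contact_force': array([0.3, 0.1, 0.5]), 'torque': array([ 0., -0., -0.]), 'grasp_force': np.float64(0.0), 'grip_width': np.float64(85.296)}
holddown top [225.  219.8] 0.89 [525.2 299.5   0. ]
grip scene [349.6 170.4] 0.79 [382.8 306.9   0. ]
grip top [228.1 249.3] 0.66 [430.3 285.9   0. ]
  TRI [425.7 274.5  31.3] [np.float64(7.962797843281058), np.float64(7.962797843281126)]
tongue scene [399.1 193.3] 0.63 [591.1 316.3   0. ]
tongue top [220.6 201.4] 0.67 [584.7 316.1   0. ]
  TRI [586.7 318.4  -3.3] [np.float64(2.3349026987597803), np.float64(2.334902698759515)]
stand scene [282.3 229.7] 0.93 [490.2 -63.7   0. ]
stand top [337.8 228.6] 0.75 [505.2 -66.6   0. ]
  TRI [503.  -68.7   9.9] [np.float64(3.2283547030010116), np.float64(3.2283547030010618)]
column_top scene [283.9 176.
[... 466 characters left out ...]
. ]
  TRI [747.1 147.6  11.3] [np.float64(4.902864771635929), np.float64(4.902864771636076)]
screwdriver scene [187.2 248.6] 0.97 [ 383.5 -297.6    0. ]
screwdriver top [409.7 268.7] 0.57 [ 382.  -299.4    0. ]
  TRI [ 382.6 -298.4   -0.1] [np.float64(1.1134124774893157), np.float64(1.113412477489302)]
tub scene [434.1 203.8] 0.64 [700.2 346.8   0. ]
tub top [211.7 158.8] 0.84 [724.2 350.7   0. ]
  TRI [714.6 341.4  11.5] [np.float64(9.909013356808126), np.float64(9.909013356808266)]
controller scene [336.5 302.5] 0.94 [ 788.9 -139.6   -0. ]
controller top [362.3 142. ] 0.78 [ 790.9 -141.9    0. ]
  TRI [ 790.5 -141.5    2.5] [np.float64(0.27555326702630656), np.float64(0.27555326702616983)]
```

View pics/st.png

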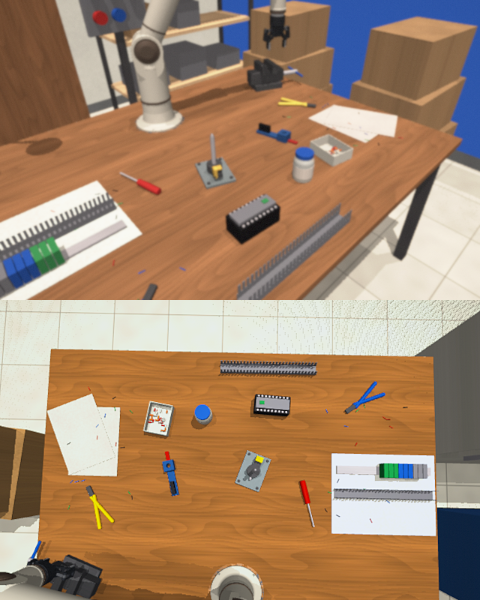

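The two pictures show: the holddown at about (227,220) in the top view with its red tongue pointing up in the image (away from the robot), and the stand at (338,228) with the yellow keeper on its far side, slightly right.

```bash
cat > b.py <<'E'
from h import *
np.set_printoptions(precision=3,suppress=True)
s=bot.sense();R=Ro.from_rotvec(s['eef_rot']).as_matrix();print(R)
c=cam('wrist');o=-c['R'].T@c['t'];print('cam in tool',R.T@(o-s['eef_pos']),'\n',R.T@c['R'].T,c['fx'])
S,T=cam('scene'),cam('top')
print('cams',-S['R'].T@S['t'],-T['R'].T@T['t'])
print('grip34',atz(S,[349.6,170.4],34),atz(T,[228.1,249.3],34))
print('col170',atz(S,[283.9,176.9],170),atz(T,[340,224.5],170))
print('uk12',atz(S,[291.7,235.9],12),atz(T,[339.6,212.1],12))
E
python3 b.py
cat > mv.py <<'E'
# mv.py x y z yaw_deg : steps from stored command pose (tool down). yaw = world angle of tool x axis
import sys,json,os
from h import *
def pose(P): # P: pos,R
    return P
def load():
    if os.path.exists('cmd.json'):
        d=json.load(open('cmd.json'));return np.array(d['p']),np.array(d['R'])
    return np.array([151.183,632.173,250.31]),Ro.from_rotvec(bot.sense()['eef_rot']).as_matrix()
def down(yaw):
    a=np.radians(yaw);return np.array([[np.cos(a),np.sin(a),0],[np.sin(a),-np.cos(a),0],[0,0,-1]])
E
```

```text
[[-0.973  0.233 -0.   ]
 [ 0.233  0.973  0.   ]
 [ 0.     0.    -1.   ]]
cam in tool [  75.539    0.428 -124.508] 
 [[ 0.    -0.955 -0.297]
 [ 1.     0.     0.   ]
 [ 0.    -0.297  0.955]] 356.53276625423536
cams [1296.892 -622.176  738.845] [ 463.144   22.272 1555.912]
grip34 [424.886 264.141  34.   ] [431.058 280.122  34.   ]
col170 [500.874 -52.623 170.   ] [512.516 -63.015 170.   ]
uk12 [542.378 -71.099  12.   ] [557.981 -70.76   12.   ]
```

servo_tool --hand '[1, 1, 1, 1]' --travel '[[-0.2, -0.15, 0.03], [-0.45, -0.34, 0.06], [-0.7, -0.52, 0.1], [-0.9, -0.68, 0.12]]' --delta_rot '[[0, 0, 0], [0, 0, 0], [0, 0, 0], [0, 0, 0]]'

```text
time: 1.78
eef_pos: [209.9, 561.1, 240.2]
eef_rot: [0.369, 3.119, -0.001]
contact_force: [1.3, -0.7, 0.0]
grip_width: 85.4
grasp_force: 0.0
```

servo_tool --hand '[1, 1, 1, 1]' --travel '[[-0.25, -0.18, 0.03], [-0.5, -0.36, 0.06], [-0.75, -0.54, 0.1], [-0.9, -0.68, 0.12]]' --delta_rot '[[0, 0, 0], [0, 0, 0], [0, 0, 0], [0, 0, 0]]'

```text
time: 2.12
eef_pos: [268.2, 490.7, 230.8]
eef_rot: [0.372, 3.118, -0.001]
contact_force: [0.5, 0.2, 0.1]
grip_width: 85.2
grasp_force: 0.0
```

servo_tool --hand '[1, 1, 1, 1]' --travel '[[-0.25, -0.18, 0.03], [-0.5, -0.36, 0.06], [-0.75, -0.54, 0.1], [-0.9, -0.68, 0.12]]' --delta_rot '[[0, 0, 0], [0, 0, 0], [0, 0, 0], [0, 0, 0]]'

```text
time: 2.45
eef_pos: [325.4, 421.1, 221.3]
eef_rot: [0.371, 3.119, -0.001]
contact_force: [1.0, -0.8, -0.6]
grip_width: 85.6
grasp_force: 0.0
```

servo_tool --hand '[1, 1, 1, 1]' --travel '[[-0.25, -0.18, 0.03], [-0.5, -0.36, 0.06], [-0.75, -0.54, 0.1], [-0.9, -0.68, 0.12]]' --delta_rot '[[0, 0, 0], [0, 0, 0], [0, 0, 0], [0, 0, 0]]'

```text
time: 2.78
eef_pos: [382.6, 351.4, 211.8]
eef_rot: [0.371, 3.119, -0.001]
contact_force: [0.3, -0.1, 0.2]
grip_width: 85.2
grasp_force: 0.0
```

servo_tool --hand '[1, 1, 1, 1, 1, 1]' --travel '[[-0.25, -0.18, 0.03], [-0.5, -0.36, 0.06], [-0.75, -0.54, 0.1], [-0.9, -0.68, 0.12], [-0.9, -0.68, 0.12], [-0.9, -0.68, 0.12]]' --delta_rot '[[0, 0, -0.014], [0, 0, -0.03], [0, 0, -0.045], [0, 0, -0.06], [0, 0, -0.074], [0, 0, -0.074]]'

```text
time: 3.28
eef_pos: [438.9, 282.5, 202.2]
eef_rot: [0.361, -3.121, 0.0]
contact_force: [-0.1, -0.3, 1.0]
grip_width: 85.6
grasp_force: 0.0
```

```bash
cat > c.py <<'E'
from h import *
np.set_printoptions(precision=1,suppress=True)
s=bot.sense();R=Ro.from_rotvec(s['eef_rot']).as_matrix();print(s['time'],s['eef_pos'],np.degrees(np.arctan2(R[1,0],R[0,0])),s['joints'],R[:,2])
save('wrist','w1.png');c=cam('wrist')
z={'holddown':0,'grip':34,'tongue':0,'stand':0,'column_top':170,'under_keeper':12}
for k in z:
    L=bot.landmark_of('wrist',k)
    if L: print(k,np.array(L[0]['point']),L[0]['p'],atz(c,L[0]['point'],z[k]))
E
python3 c.py
```

```text
3.2833 [438.9 282.5 202.2] -166.80686681780924 [-0.3  0.3 -0.4  1.9  0.1  0.9  1.1] [-0. -0. -1.]
holddown [319.7 257.9] 0.79 [522.5 299.7   0. ]
grip [316.2 167.8] 0.77 [426. 275.  34.]
tongue [319.4 311.4] 0.71 [583.6 313.3   0. ]
column_top [320.9 312.9] 0.18 [470.5 290.1 170. ]
```

View pics/w1.png

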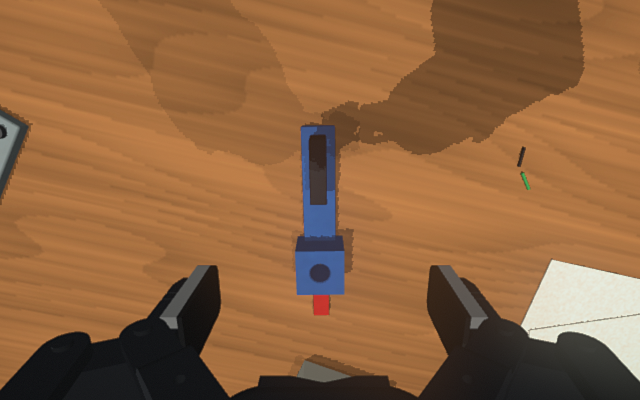

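```bash
cat > d.py <<'E'
from h import *
np.set_printoptions(precision=1,suppress=True)
c=cam('wrist');g=cv2.cvtColor(cv2.imread('pics/w1.png'),cv2.COLOR_BGR2HSV)
for n in('holddown',):
    m=bot.cut_out('wrist',n)[0]['pixels'].astype(np.uint8)
    ys,xs=np.nonzero(m);print(xs.min(),xs.max(),ys.min(),ys.max())
v=g[...,2];rib=((v<75)|(g[...,1]<90))[128:212,302:336]
ys,xs=np.nonzero((v<70)[130:212,304:334]);print('rib',xs.min()+304,xs.max()+304,ys.min()+130,ys.max()+130)
blue=((g[...,0]>100)&(g[...,0]<125)&(g[...,1]>120)).astype(np.uint8)
red=(((g[...,0]<6)|(g[...,0]>174))&(g[...,1]>180)&(g[...,2]>120)).astype(np.uint8)
for r in range(130,236,15): x=np.nonzero(blue[r,290:350])[0]+290;print(r,x.min(),x.max(),(x.min()+x.max())/2)
for p,z,n in (((318.5,131),12,'bar end'),((318,135),45,'rib end'),((318,204.5),45,'rib in'),((319.5,273),36,'hole'),((321,314.5),8,'tongue end')): print(n,atz(c,p,z))
ys,xs=np.nonzero(red[285:330,300:340]);print('red',xs.min()+300,xs.max()+300,ys.min()+285,ys.max()+285)
E
python3 d.py
```

```text
295 344 124 314
rib 309 326 134 204
130 301 316 308.5
145 302 307 304.5
160 302 327 314.5
175 303 308 305.5
190 303 334 318.5
205 304 334 319.0
220 304 334 319.0
235 305 334 319.5
bar end [397.7 271.2  12. ]
rib end [397.3 271.2  45. ]
rib in [453. 284.  45.]
hole [519.4 300.5  36. ]
tongue end [580.8 316.1   8. ]
red 314 328 296 314
```

The wrist picture shows the holddown upright in the image: rib (309–327, 134–204), hole (319,273), tongue end (321,314). The sizes check out to 2–3 mm, so I'm descending to grip it.

servo_tool --hand '[1, 1, 1, 1, 1]' --travel '[[0.08, -0.01, 0.2], [0.16, -0.02, 0.45], [0.16, -0.02, 0.7], [0.16, -0.02, 1.0], [0.16, -0.02, 1.0]]' --delta_rot '[[0, 0, -0.0015], [0, 0, -0.0015], [0, 0, -0.0015], [0, 0, -0.0015], [0, 0, -0.0015]]'

```text
time: 4.1
eef_pos: [423.2, 277.8, 118.7]
eef_rot: [0.375, -3.113, 0.005]
contact_force: [-0.6, -0.1, 0.0]
grip_width: 84.9
grasp_force: 0.0
```

servo_tool --hand '[0.5, 0.5, 0.5, 0.5, 0.5, 0.5]' --travel '[[0, 0, 0.2], [0, 0, 0.4], [0, 0, 0.65], [0, 0, 0.85], [0, 0, 0.95], [0, 0, 1.0]]' --delta_rot '[[0, 0, 0], [0, 0, 0], [0, 0, 0], [0, 0, 0], [0, 0, 0], [0, 0, 0]]'

```text
time: 4.6
eef_pos: [425.7, 279.4, 41.9]
eef_rot: [0.376, -3.118, 0.001]
contact_force: [-0.1, 0.5, 0.2]
grip_width: 42.4
grasp_force: 0.0
```

servo_tool --hand '[0.5, 0.3, 0.3, 0.3]' --travel '[[0, 0, 0.08], [0, 0, 0.08], [0, 0, 0.08], [0, 0, 0.08]]' --delta_rot '[[0, 0, 0], [0, 0, 0], [0, 0, 0], [0, 0, 0]]'

```text
time: 4.93
eef_pos: [426.4, 279.8, 36.6]
eef_rot: [-0.375, 3.118, 0.001]
contact_force: [0.6, -0.2, 0.4]
grip_width: 25.8
grasp_force: 0.0
```

Run:
```python
from h import *
s=bot.sense();R=Ro.from_rotvec(s['eef_rot']).as_matrix();print(s['eef_pos'],np.degrees(np.arctan2(R[1,0],R[0,0])),s['grip_width'])
save('wrist','w2.png')
```

```text
[426.44643857 279.79372682  36.62575234] -166.27553033169804 25.76371425382851
```

View pics/w2.png

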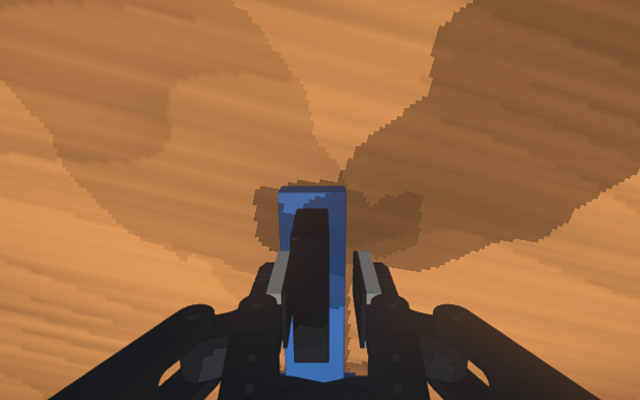

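The picture shows the jaws straddling the rib (rib centre column about 312, jaw centre about 320), so I'm shifting 2 mm and closing gently.

servo_tool --hand '[0.3, 0.3, 0.1, 0.0, 0.0, 0.0, 0.0]' --travel '[[0, -0.02, 0.02], [0, -0.02, 0.02], [0, -0.02, 0.02], [0, -0.02, 0.02], [0, -0.02, 0.02], [0, -0.02, 0.02], [0, -0.02, 0.02]]' --delta_rot '[[0, 0, 0], [0, 0, 0], [0, 0, 0], [0, 0, 0], [0, 0, 0], [0, 0, 0], [0, 0, 0]]' --newtons 25

```text
time: 5.57
eef_pos: [426.5, 277.4, 34.5]
eef_rot: [-0.375, 3.119, -0.001]
contact_force: [0.1, -3.3, 5.2]
grip_width: 13.8
grasp_force: 25.1
```

servo_tool --hand '[0, 0, 0, 0]' --travel '[[0, 0, 0], [0, 0, 0], [0, 0, 0], [0, 0, 0]]' --delta_rot '[[0, 0, 0], [0, 0, 0], [0, 0, 0], [0, 0, 0]]' --newtons 110

```text
time: 5.9
eef_pos: [426.6, 277.7, 34.7]
eef_rot: [-0.375, 3.119, -0.0]
contact_force: [0.2, -2.3, 6.9]
grip_width: 12.1
grasp_force: 108.1
```

servo_tool --hand '[0, 0, 0, 0, 0, 0]' --travel '[[0, 0, -0.03], [0, 0, -0.1], [0, 0, -0.25], [0, 0, -0.45], [0, 0, -0.65], [0, 0, -0.84]]' --delta_rot '[[0, 0, 0], [0, 0, 0], [0, 0, 0], [0, 0, 0], [0, 0, 0], [0, 0, 0]]'

```text
time: 6.4
eef_pos: [425.8, 278.1, 102.7]
eef_rot: [0.376, -3.118, -0.0]
contact_force: [0.5, 0.3, -2.8]
grip_width: 12.3
grasp_force: 107.1
```

servo_tool --hand '[0, 0, 0, 0, 0]' --travel '[[0, 0, -0.2], [0, 0, -0.4], [0, 0, -0.6], [0, 0, -0.8], [0, 0, -0.84]]' --delta_rot '[[0, 0, 0], [0, 0, 0], [0, 0, 0], [0, 0, 0], [0, 0, 0]]'

```text
time: 6.82
eef_pos: [427.3, 279.1, 171.8]
eef_rot: [-0.376, 3.115, 0.003]
contact_force: [0.3, -0.2, -3.0]
grip_width: 11.9
grasp_force: 107.1
```

servo_tool --hand '[0, 0, 0, 0, 0]' --travel '[[0, 0, -0.2], [0, 0, -0.4], [0, 0, -0.6], [0, 0, -0.8], [0, 0, -0.84]]' --delta_rot '[[0, 0, 0], [0, 0, 0], [0, 0, 0], [0, 0, 0], [0, 0, 0]]'

```text
time: 7.23
eef_pos: [427.0, 278.8, 238.1]
eef_rot: [-0.376, 3.116, 0.003]
contact_force: [0.4, -0.0, -2.5]
grip_width: 12.1
grasp_force: 107.4
```

servo_tool --hand '[0, 0, 0, 0, 0, 0]' --travel '[[0.03, -0.1, 0], [0.07, -0.3, 0], [0.12, -0.5, 0], [0.17, -0.7, 0], [0.21, -0.9, 0], [0.21, -0.9, 0]]' --delta_rot '[[0, 0, 0], [0, 0, 0], [0, 0, 0], [0, 0, 0], [0, 0, 0], [0, 0, 0]]'

```text
time: 7.73
eef_pos: [426.2, 198.9, 233.9]
eef_rot: [0.368, -3.116, 0.006]
contact_force: [1.0, -0.7, -3.4]
grip_width: 12.5
grasp_force: 107.4
```

servo_tool --hand '[0, 0, 0, 0, 0, 0]' --travel '[[0.05, -0.2, 0], [0.1, -0.4, 0], [0.14, -0.6, 0], [0.18, -0.8, 0], [0.21, -0.9, 0], [0.21, -0.9, 0]]' --delta_rot '[[0, 0, 0], [0, 0, 0], [0, 0, 0], [0, 0, 0], [0, 0, 0], [0, 0, 0]]'

```text
time: 8.23
eef_pos: [427.0, 127.7, 234.8]
eef_rot: [0.37, -3.117, 0.002]
contact_force: [-0.5, -0.4, -3.9]
grip_width: 12.1
grasp_force: 107.5
```

servo_tool --hand '[0, 0, 0, 0, 0, 0]' --travel '[[0.05, -0.2, 0], [0.1, -0.4, 0], [0.14, -0.6, 0], [0.18, -0.8, 0], [0.21, -0.9, 0], [0.21, -0.9, 0]]' --delta_rot '[[0, 0, 0], [0, 0, 0], [0, 0, 0], [0, 0, 0], [0, 0, 0], [0, 0, 0]]'

```text
time: 8.73
eef_pos: [428.3, 55.0, 235.5]
eef_rot: [0.372, -3.119, 0.001]
contact_force: [-0.2, -0.1, -2.3]
grip_width: 12.5
grasp_force: 107.6
```

```bash
cat > e.py <<'E'
import sys
from h import *
np.set_printoptions(precision=1,suppress=True)
s=bot.sense();R=Ro.from_rotvec(s['eef_rot']).as_matrix();print(s['time'],s['eef_pos'],np.degrees(np.arctan2(R[1,0],R[0,0])),R[:,2],s['joints'],s['contact_force'],s['torque'],s['grip_width'])
f=sys.argv[1]
save('wrist','w%s.png'%f);save('scene','s%s.png'%f);save('top','t%s.png'%f);C={n:cam(n) for n in('wrist','scene','top')}
z={'holddown':s['eef_pos'][2]-34,'tongue':s['eef_pos'][2]-34,'stand':0,'column_top':170,'under_keeper':12}
for k in z:
  rs=[]
  for n in C:
    L=bot.landmark_of(n,k)
    if L:
        print(k,n,np.array(L[0]['point']),round(L[0]['p'],2),atz(C[n],L[0]['point'],z[k]))
        if L[0]['p']>.4: rs.append(ray(C[n],L[0]['point']))
  if len(rs)>1: print('   TRI',*tri(rs))
E
python3 e.py 3
python3 -c "
import cv2,numpy as np
s=cv2.imread('pics/s3.png');a=cv2.resize(s[140:280,200:420],(640,407),interpolation=cv2.INTER_CUBIC)
cv2.imwrite('pics/s3c.png',a)"
```

```text
8.7333 [428.3  55.  235.5] -166.39321382255636 [-0. -0. -1.] [ 0.   0.1 -0.2  2.1  0.   1.   1.6] [-0.2 -0.1 -2.3] [-0.1  0.2  0. ] 12.482372097354057
holddown scene [325.3 153.6] 0.98 [523.9  70.7 201.5]
holddown top [294.  219.4] 0.91 [522.8  68.8 201.5]
   TRI [523.5  69.6 201.6] [np.float64(1.03887600620108), np.float64(1.0388760062010127)]
tongue scene [349.7 159.8] 0.63 [593.1  92.8 201.5]
tongue top [287.8 195.1] 0.87 [591.2  88.2 201.5]
   TRI [592.7  89.9 202.2] [np.float64(2.3235259088729543), np.float64(2.3235259088729476)]
stand wrist [199.9 213.3] 0.59 [508.3 -58.4   0. ]
stand top [337.9 226.7] 0.97 [511.3 -66.8   0. ]
   TRI [513.2 -65.  -14.9] [np.float64(2.9724877567923866), np.float64(2.972487756792367)]
column_top wrist [107.3 303.5] 0.93 [507.9 -59.1 170. ]
column_top scene [281.8 176.6] 0.93 [495.9 -55.6 170. ]
column_top top [338.6 226.4] 0.71 [507.  -59.1 170. ]
   TRI [505.  -58.9 174.4] [np.float64(1.876374904096302), np.float64(2.6917959120951807), np.float64(1.7877921638132002)]
under_keeper wrist [169.6 255.3] 0.72 [558.4 -80.   12. ]
under_keeper scene [290.3 236.6] 0.97 [542.2 -75.7  12. ]
under_keeper top [342.2 213.3] 0.82 [554.3 -79.2  12. ]
   TRI [552.8 -79.3  20.1] [np.float64(2.2255321509417088), np.float64(3.3259753360517315), np.float64(1.2352280555058182)]
```

View pics/w3.png

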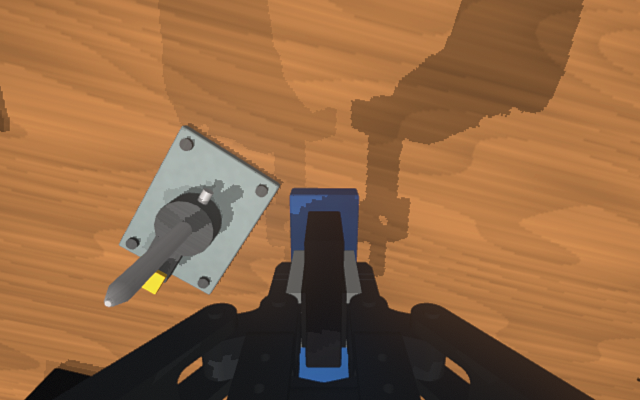

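View pics/s3c.png

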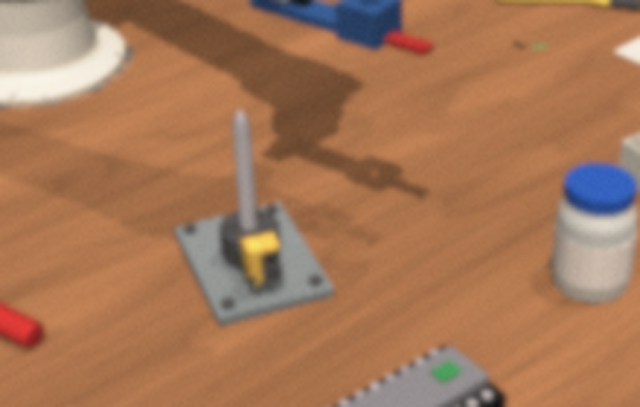

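The wrist view shows the plate with corners near (185,125), (281,183), (212,293), (120,243), the rod top at (107,303) and the collar around (187,228), with yellow on its far side. The scene view shows the keeper on the far side of the rod from the robot.

```bash
cat > f.py <<'E'
from h import *
np.set_printoptions(precision=1,suppress=True)
c=cam('wrist')
L=bot.cut_out('wrist','stand');m=L[0]['pixels'];print(L[0]['p'])
P=np.array([atz(c,p,12) for p in((185,125),(281,183),(212,293),(120,243))]);print(P)
print('ctr',P.mean(0));
for i in range(4):
    d=P[(i+1)%4]-P[i];print(np.linalg.norm(d),np.degrees(np.arctan2(d[1],d[0])))
print('top',atz(c,(107.3,303.5),170))
# collar: overlay ellipses
im=cv2.imread('pics/w3.png');C0=P.mean(0)[:2]*.5+atz(c,(107.3,303.5),170)[:2]*.5
big=cv2.resize(im[110:330,80:300],None,fx=2.7,fy=2.7,interpolation=cv2.INTER_CUBIC)
for h,col in((42,(0,0,255)),(55,(0,255,0)),(68,(255,0,0)),(82,(255,0,255))):
    pts=np.array([proj(c,[C0[0]+28*np.cos(a),C0[1]+28*np.sin(a),h]) for a in np.linspace(0,6.283,60)])
    cv2.polylines(big,[np.int32((pts-[80,110])*2.7)],True,col,1)
cv2.imwrite('pics/col.png',big)
E
python3 f.py
```

```text
0.57
[[ 417.3  -83.1   12. ]
 [ 451.6   18.    12. ]
 [ 593.3  -30.9   12. ]
 [ 556.5 -134.7   12. ]]
ctr [504.7 -57.6  12. ]
106.76817346705971 71.2647473559922
149.9156352814244 -19.03978716931795
110.11940414313511 -109.51945645660035
148.4640383157034 159.66769136322412
top [508.  -60.8 170. ]
```

View pics/col.png

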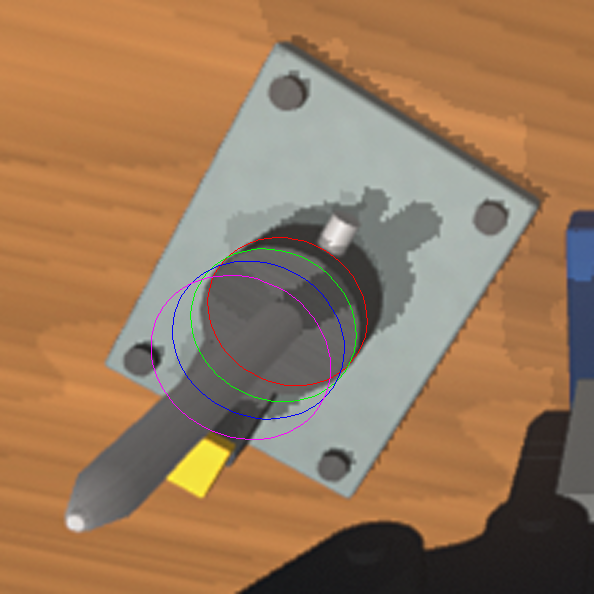

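servo_tool --hand '[0, 0, 0, 0, 0, 0, 0]' --travel '[[0, 0, 0], [0, 0, 0], [0, 0, 0], [0.03, -0.1, 0], [0.08, -0.3, 0], [0.12, -0.42, 0], [0.12, -0.42, 0]]' --delta_rot '[[0, 0, -0.01], [0, 0, -0.02], [0, 0, -0.03], [0, 0, -0.04], [0, 0, -0.04], [0, 0, -0.04], [0, 0, -0.04]]'

```text
time: 10.27
eef_pos: [427.1, 18.8, 235.8]
eef_rot: [0.758, -3.048, 0.002]
contact_force: [-0.7, -0.8, -3.1]
grip_width: 12.3
grasp_force: 107.6
```

```bash
cat > g.py <<'E'
from h import *
np.set_printoptions(precision=2,suppress=True)
import sys
for i in range(8): bot.get_image('top')
s=bot.sense();R=Ro.from_rotvec(s['eef_rot']).as_matrix();print(s['time'],s['eef_pos'],np.degrees(np.arctan2(R[1,0],R[0,0])),R[:,2],s['joints'],s['contact_force'])
c=cam('wrist');save('wrist','w%s.png'%sys.argv[1]);c2=cam('wrist');print('cam drift',(-c2['R'].T@c2['t'])-(-c['R'].T@c['t']))
for k,z in(('column_top',170),('under_keeper',12),('stand',0)):
    L=bot.landmark_of('wrist',k)
    if L: print(k,np.array(L[0]['point']),L[0]['p'],atz(c,L[0]['point'],z))
E
python3 g.py 4
```

```text
10.6667 [427.29  21.76 235.88] -151.80943212956805 [-0.  0. -1.] [ 0.09  0.1  -0.22  2.1   0.03  0.95  1.92] [ 0.56 -0.51 -3.07]
cam drift [-0.02 -0.1  -0.01]
column_top [136.2 279.8] 0.76 [509.4  -61.47 170.  ]
under_keeper [178.  234.4] 0.62 [560.53 -80.34  12.  ]
stand [219.1 199.5] 0.72 [509.57 -58.92   0.  ]
```

View pics/w4.png

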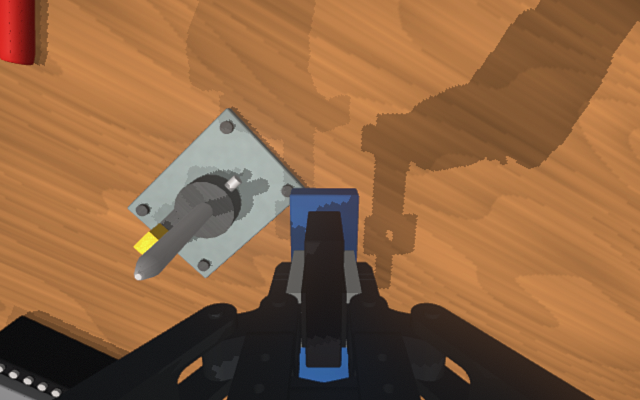

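The rod tip is at (138.5,278), which puts the column at about (508,-61), the same as the previous view. I'm moving over it.

servo_tool --hand '[0, 0, 0, 0, 0]' --travel '[[0.08, -0.14, 0], [0.19, -0.34, 0], [0.3, -0.52, 0], [0.39, -0.69, 0], [0.39, -0.69, 0]]' --delta_rot '[[0, 0, 0], [0, 0, 0], [0, 0, 0], [0, 0, 0], [0, 0, 0]]'

```text
time: 11.28
eef_pos: [425.6, -45.5, 235.9]
eef_rot: [0.757, -3.049, 0.002]
contact_force: [-0.6, 0.0, -2.4]
grip_width: 12.6
grasp_force: 107.7
```

servo_tool --hand '[0, 0, 0, 0, 0, 0, 0, 0]' --travel '[[0.1, -0.18, 0], [0.2, -0.36, 0], [0.3, -0.54, 0], [0.36, -0.64, 0], [0.4, -0.7, 0], [0.4, -0.7, 0], [0.4, -0.7, 0], [0.4, -0.7, 0]]' --delta_rot '[[0, 0, 0], [0, 0, 0], [0, 0, 0], [0, 0, 0], [0, 0, 0], [0, 0, 0], [0, 0, 0], [0, 0, 0]]'

```text
time: 11.95
eef_pos: [424.1, -105.6, 235.8]
eef_rot: [-0.765, 3.047, 0.001]
contact_force: [-0.0, -0.2, -4.2]
grip_width: 12.4
grasp_force: 107.7
```

```bash
python3 e.py 5
python3 - <<'E'
from h import *
s=cv2.imread('pics/s5.png');t=cv2.imread('pics/t5.png')
c=cam('scene');p=proj(c,[508,-61,170]);q=proj(c,[508,-61,237]);print(p,q)
a=cv2.resize(s[140:260,220:350],(520,480),interpolation=cv2.INTER_CUBIC)
cv2.imwrite('pics/s5c.png',a)
E
```

```text
11.95 [ 424.1 -105.6  235.8] -151.79798558780837 [-0.  0. -1.] [ 0.3  0.1 -0.1  2.1  0.   1.   2.2] [-0.  -0.2 -4.2] [-0.1  0.3  0. ] 12.359118017015557
holddown scene [281.9 169.3] 0.68 [512.2 -65.1 201.8]
holddown top [341.4 225.5] 0.92 [508.7 -65.  201.8]
   TRI [509.3 -64.3 200.3] [np.float64(1.0234660788144445), np.float64(1.0234660788144445)]
tongue scene [308.1 171.2] 0.8 [564.7 -23.9 201.8]
tongue top [334.4 204.3] 0.63 [568.1 -44.2 201.8]
   TRI [571.7 -38.5 210.1] [np.float64(6.867169176914051), np.float64(6.867169176913871)]
stand scene [283.5 230.7] 0.78 [496.1 -64.1   0. ]
stand top [336.7 228.1] 0.78 [506.7 -63.    0. ]
   TRI [504.5 -65.6   5.7] [np.float64(3.5410928189083273), np.float64(3.5410928189083455)]
column_top scene [281.8 176.7] 0.68 [496.3 -55.9 170. ]
column_top top [340.4 226.7] 0.62 [506.2 -64.3 170. ]
   TRI [506.2 -63.5 177.2] [np.float64(0.43889495960357794), np.float64(0.43889495960360503)]
under_keeper scene [290.3 239. ] 0.86 [550.2 -82.1  12. ]
under_keeper top [343.3 214. ] 0.65 [552.1 -82.8  12. ]
   TRI [551.9 -82.9  13.4] [np.float64(0.3089274809987091), np.float64(0.30892748099875655)]
[283.0078903  179.07544459] [281.23817021 155.67838776]
```

View pics/s5c.png

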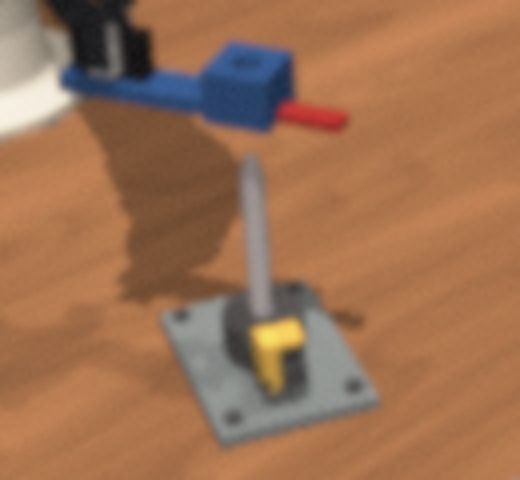

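In the crop the hole mouth at (247,62) sits in line with the rod top at (250,160), matching the projected column axis to half a pixel, and the tongue is on the keeper's open side. I'm lowering it now.

servo_tool --hand '[0, 0, 0, 0, 0, 0]' --travel '[[0, 0, 0.06], [0, 0, 0.14], [0, 0, 0.22], [0, 0, 0.3], [0, 0, 0.36], [0, 0, 0.36]]' --delta_rot '[[0, 0, 0], [0, 0, 0], [0, 0, 0], [0, 0, 0], [0, 0, 0], [0, 0, 0]]'

```text
time: 13.35
eef_pos: [422.9, -106.5, 205.6]
eef_rot: [0.763, -3.045, -0.002]
contact_force: [-0.1, -0.4, -2.9]
grip_width: 12.4
grasp_force: 107.7
```

servo_tool --hand '[0, 0, 0, 0, 0]' --travel '[[0, 0, 0.02], [0, 0, 0.04], [0, 0, 0.06], [0, 0, 0.08], [0, 0, 0.08]]' --delta_rot '[[0, 0, 0], [0, 0, 0], [0, 0, 0], [0, 0, 0], [0, 0, 0]]'

```text
time: 13.77
eef_pos: [423.9, -106.7, 200.5]
eef_rot: [0.764, -3.047, -0.0]
contact_force: [-0.1, -0.4, -3.2]
grip_width: 12.3
grasp_force: 107.7
```

servo_tool --hand '[0, 0, 0, 0, 0]' --travel '[[0, 0, 0.015], [0, 0, 0.03], [0, 0, 0.045], [0, 0, 0.05], [0, 0, 0.05]]' --delta_rot '[[0, 0, 0], [0, 0, 0], [0, 0, 0], [0, 0, 0], [0, 0, 0]]'

```text
time: 14.18
eef_pos: [423.9, -106.7, 196.6]
eef_rot: [0.763, -3.047, -0.0]
contact_force: [-0.2, 0.6, -2.7]
grip_width: 12.3
grasp_force: 107.7
```

servo_tool --hand '[0, 0, 0, 0, 0]' --travel '[[0, 0, 0.015], [0, 0, 0.03], [0, 0, 0.04], [0, 0, 0.04], [0, 0, 0.04]]' --delta_rot '[[0, 0, 0], [0, 0, 0], [0, 0, 0], [0, 0, 0], [0, 0, 0]]'

```text
time: 14.6
eef_pos: [423.9, -106.7, 193.4]
eef_rot: [0.763, -3.047, -0.0]
contact_force: [0.6, 0.3, -3.6]
grip_width: 12.4
grasp_force: 107.7
```

servo_tool --hand '[0, 0, 0, 0, 0]' --travel '[[0, 0, 0.015], [0, 0, 0.03], [0, 0, 0.04], [0, 0, 0.04], [0, 0, 0.04]]' --delta_rot '[[0, 0, 0], [0, 0, 0], [0, 0, 0], [0, 0, 0], [0, 0, 0]]'

```text
time: 15.02
eef_pos: [423.2, -106.6, 189.8]
eef_rot: [0.763, -3.046, -0.001]
contact_force: [-2.4, 0.7, -2.7]
grip_width: 12.1
grasp_force: 107.7
```

servo_tool --hand '[0, 0, 0, 0, 0]' --travel '[[0.01, 0.006, 0], [0.01, 0.006, 0.015], [0.01, 0.006, 0.03], [0.01, 0.006, 0.03], [0.01, 0.006, 0.03]]' --delta_rot '[[0, 0, 0], [0, 0, 0], [0, 0, 0], [0, 0, 0], [0, 0, 0]]'

```text
time: 15.43
eef_pos: [422.9, -106.6, 187.7]
eef_rot: [0.764, -3.047, -0.0]
contact_force: [-1.5, 0.4, -3.8]
grip_width: 12.5
grasp_force: 107.8
```

servo_tool --hand '[0, 0, 0, 0]' --travel '[[0, 0, 0.015], [0, 0, 0.03], [0, 0, 0.03], [0, 0, 0.03]]' --delta_rot '[[0, 0, 0], [0, 0, 0], [0, 0, 0], [0, 0, 0]]'

```text
time: 15.77
eef_pos: [422.9, -106.6, 185.3]
eef_rot: [0.763, -3.047, -0.0]
contact_force: [-0.7, 1.1, -3.5]
grip_width: 12.1
grasp_force: 107.8
```

servo_tool --hand '[0, 0, 0, 0, 0, 0]' --travel '[[0.005, 0, 0.05], [0.005, 0, 0.12], [0.005, 0, 0.19], [0.005, 0, 0.25], [0.005, 0, 0.25], [0.005, 0, 0.25]]' --delta_rot '[[0, 0, 0], [0, 0, 0], [0, 0, 0], [0, 0, 0], [0, 0, 0], [0, 0, 0]]'

```text
time: 16.27
eef_pos: [422.7, -106.8, 165.0]
eef_rot: [0.763, -3.047, -0.001]
contact_force: [-0.6, 0.6, -4.6]
grip_width: 12.3
grasp_force: 107.6
```

servo_tool --hand '[0, 0, 0, 0, 0, 0]' --travel '[[0, 0, 0.06], [0, 0, 0.14], [0, 0, 0.22], [0, 0, 0.25], [0, 0, 0.25], [0, 0, 0.25]]' --delta_rot '[[0, 0, 0], [0, 0, 0], [0, 0, 0], [0, 0, 0], [0, 0, 0], [0, 0, 0]]'

```text
time: 16.77
eef_pos: [422.7, -106.8, 145.2]
eef_rot: [0.763, -3.047, -0.0]
contact_force: [-1.4, -0.1, -3.6]
grip_width: 12.2
grasp_force: 107.6
```

servo_tool --hand '[0, 0, 0, 0, 0, 0]' --travel '[[0.004, 0, 0.06], [0.004, 0, 0.14], [0.004, 0, 0.22], [0.004, 0, 0.3], [0.004, 0, 0.3], [0.004, 0, 0.3]]' --delta_rot '[[0, 0, 0], [0, 0, 0], [0, 0, 0], [0, 0, 0], [0, 0, 0], [0, 0, 0]]'

```text
time: 17.27
eef_pos: [422.5, -107.0, 121.0]
eef_rot: [0.763, -3.047, -0.0]
contact_force: [-0.5, -0.6, -3.7]
grip_width: 12.1
grasp_force: 107.6
```

servo_tool --hand '[0, 0, 0, 0, 0]' --travel '[[0, 0, 0.02], [0, 0, 0.04], [0, 0, 0.05], [0, 0, 0.05], [0, 0, 0.05]]' --delta_rot '[[0, 0, 0], [0, 0, 0], [0, 0, 0], [0, 0, 0], [0, 0, 0]]'

```text
time: 17.68
eef_pos: [422.5, -107.0, 117.5]
eef_rot: [-0.763, 3.047, -0.0]
contact_force: [-0.1, 0.5, -3.9]
grip_width: 12.2
grasp_force: 107.7
```

servo_tool --hand '[0, 0, 0, 0, 0]' --travel '[[0, 0, 0.02], [0, 0, 0.04], [0, 0, 0.05], [0, 0, 0.05], [0, 0, 0.05]]' --delta_rot '[[0, 0, 0], [0, 0, 0], [0, 0, 0], [0, 0, 0], [0, 0, 0]]'

```text
time: 18.1
eef_pos: [422.4, -107.1, 113.4]
eef_rot: [0.763, -3.047, 0.0]
contact_force: [-0.2, 0.3, -3.2]
grip_width: 12.1
grasp_force: 107.8
```

servo_tool --hand '[0, 0, 0, 0, 0]' --travel '[[0, 0, 0.02], [0, 0, 0.04], [0, 0, 0.05], [0, 0, 0.05], [0, 0, 0.05]]' --delta_rot '[[0, 0, 0], [0, 0, 0], [0, 0, 0], [0, 0, 0], [0, 0, 0]]'

```text
time: 18.52
eef_pos: [422.4, -107.1, 109.4]
eef_rot: [0.763, -3.047, -0.0]
contact_force: [0.6, -0.2, -3.7]
grip_width: 12.4
grasp_force: 107.8
```

servo_tool --hand '[0, 0, 0, 0, 0]' --travel '[[0, 0, 0.02], [0, 0, 0.04], [0, 0, 0.05], [0, 0, 0.05], [0, 0, 0.05]]' --delta_rot '[[0, 0, 0], [0, 0, 0], [0, 0, 0], [0, 0, 0], [0, 0, 0]]'

```text
time: 18.93
eef_pos: [422.4, -107.1, 105.4]
eef_rot: [-0.763, 3.047, 0.0]
contact_force: [0.4, -0.8, -2.2]
grip_width: 12.0
grasp_force: 107.8
```

servo_tool --hand '[0, 0, 0, 0]' --travel '[[0, 0, 0.02], [0, 0, 0.04], [0, 0, 0.04], [0, 0, 0.04]]' --delta_rot '[[0, 0, 0], [0, 0, 0], [0, 0, 0], [0, 0, 0]]'

```text
time: 19.27
eef_pos: [422.4, -107.0, 102.2]
eef_rot: [0.763, -3.047, -0.0]
contact_force: [-0.3, -0.1, -3.7]
grip_width: 12.1
grasp_force: 107.8
```

servo_tool --hand '[0, 0, 0, 0]' --travel '[[0, 0, 0.02], [0, 0, 0.04], [0, 0, 0.04], [0, 0, 0.04]]' --delta_rot '[[0, 0, 0], [0, 0, 0], [0, 0, 0], [0, 0, 0]]'

```text
time: 19.6
eef_pos: [422.3, -107.0, 99.0]
eef_rot: [0.763, -3.047, -0.0]
contact_force: [-0.1, -0.4, -3.5]
grip_width: 12.1
grasp_force: 107.8
```

servo_tool --hand '[0, 0, 0, 0]' --travel '[[0, 0, 0.01], [0, 0, 0.025], [0, 0, 0.025], [0, 0, 0.025]]' --delta_rot '[[0, 0, 0], [0, 0, 0], [0, 0, 0], [0, 0, 0]]'

```text
time: 19.93
eef_pos: [422.4, -107.0, 97.0]
eef_rot: [0.763, -3.047, -0.0]
contact_force: [-0.1, 0.4, -2.8]
grip_width: 12.3
grasp_force: 107.8
```

servo_tool --hand '[0, 0, 0, 0]' --travel '[[0, 0, 0.015], [0, 0, 0.025], [0, 0, 0.025], [0, 0, 0.025]]' --delta_rot '[[0, 0, 0], [0, 0, 0], [0, 0, 0], [0, 0, 0]]'

```text
time: 20.27
eef_pos: [422.4, -107.0, 95.0]
eef_rot: [0.763, -3.047, -0.0]
contact_force: [-0.0, 0.1, -2.3]
grip_width: 12.3
grasp_force: 107.8
```

servo_tool --hand '[0, 0, 0, 0]' --travel '[[0, 0, 0.015], [0, 0, 0.025], [0, 0, 0.025], [0, 0, 0.025]]' --delta_rot '[[0, 0, 0], [0, 0, 0], [0, 0, 0], [0, 0, 0]]'

```text
time: 20.6
eef_pos: [422.4, -107.0, 93.0]
eef_rot: [0.763, -3.047, -0.0]
contact_force: [0.3, 0.4, -4.1]
grip_width: 12.2
grasp_force: 107.8
```

servo_tool --hand '[0, 0, 0, 0]' --travel '[[0, 0, 0.015], [0, 0, 0.025], [0, 0, 0.025], [0, 0, 0.025]]' --delta_rot '[[0, 0, 0], [0, 0, 0], [0, 0, 0], [0, 0, 0]]'

```text
time: 20.93
eef_pos: [422.4, -107.0, 91.0]
eef_rot: [0.763, -3.047, -0.0]
contact_force: [-0.2, 0.4, -3.1]
grip_width: 12.0
grasp_force: 107.8
```

servo_tool --hand '[0, 0, 0, 0]' --travel '[[0, 0, 0.015], [0, 0, 0.025], [0, 0, 0.025], [0, 0, 0.025]]' --delta_rot '[[0, 0, 0], [0, 0, 0], [0, 0, 0], [0, 0, 0]]'

```text
time: 21.27
eef_pos: [422.4, -107.0, 89.0]
eef_rot: [0.763, -3.047, -0.0]
contact_force: [-0.6, 0.1, -3.9]
grip_width: 12.2
grasp_force: 107.8
```

servo_tool --hand '[0, 0, 0, 0]' --travel '[[0, 0, 0.015], [0, 0, 0.02], [0, 0, 0.02], [0, 0, 0.02]]' --delta_rot '[[0, 0, 0], [0, 0, 0], [0, 0, 0], [0, 0, 0]]'

```text
time: 21.6
eef_pos: [422.4, -107.0, 87.4]
eef_rot: [0.763, -3.047, -0.0]
contact_force: [-0.3, -0.4, -3.8]
grip_width: 12.5
grasp_force: 107.8
```

servo_tool --hand '[0, 0, 0, 0]' --travel '[[0, 0, 0.015], [0, 0, 0.02], [0, 0, 0.02], [0, 0, 0.02]]' --delta_rot '[[0, 0, 0], [0, 0, 0], [0, 0, 0], [0, 0, 0]]'

```text
time: 21.93
eef_pos: [422.4, -107.0, 85.8]
eef_rot: [0.763, -3.047, -0.0]
contact_force: [-0.2, -0.5, -3.2]
grip_width: 12.0
grasp_force: 107.8
```

servo_tool --hand '[0, 0, 0, 0]' --travel '[[0, 0, 0.015], [0, 0, 0.02], [0, 0, 0.02], [0, 0, 0.02]]' --delta_rot '[[0, 0, 0], [0, 0, 0], [0, 0, 0], [0, 0, 0]]'

```text
time: 22.27
eef_pos: [422.4, -107.0, 84.2]
eef_rot: [0.763, -3.047, -0.0]
contact_force: [-0.3, -0.4, -3.6]
grip_width: 12.4
grasp_force: 107.8
```

servo_tool --hand '[0, 0, 0, 0]' --travel '[[0, 0, 0.015], [0, 0, 0.02], [0, 0, 0.02], [0, 0, 0.02]]' --delta_rot '[[0, 0, 0], [0, 0, 0], [0, 0, 0], [0, 0, 0]]'

```text
time: 22.6
eef_pos: [422.4, -107.0, 82.6]
eef_rot: [0.763, -3.047, -0.0]
contact_force: [-0.3, -0.6, -3.4]
grip_width: 12.3
grasp_force: 107.8
```

servo_tool --hand '[0, 0, 0, 0]' --travel '[[0, 0, 0.015], [0, 0, 0.02], [0, 0, 0.02], [0, 0, 0.02]]' --delta_rot '[[0, 0, 0], [0, 0, 0], [0, 0, 0], [0, 0, 0]]'

```text
time: 22.93
eef_pos: [422.4, -107.2, 81.6]
eef_rot: [-0.763, 3.047, -0.0]
contact_force: [-4.5, 0.4, 5.0]
grip_width: 12.1
grasp_force: 109.3
```

servo_tool --hand '[0, 0, 0, 0]' --travel '[[0, 0, 0.015], [0, 0, 0.02], [0, 0, 0.02], [0, 0, 0.02]]' --delta_rot '[[0, 0, 0], [0, 0, 0], [0, 0, 0], [0, 0, 0]]'

```text
time: 23.27
eef_pos: [422.2, -107.5, 80.8]
eef_rot: [0.763, -3.048, 0.001]
contact_force: [-9.1, -0.9, 18.2]
grip_width: 12.5
grasp_force: 111.1
```

Contact felt at TCP z ≈ 82, which puts the collar at about 47 mm and agrees with the image. I'm easing the pressure off before swinging.

servo_tool --hand '[0, 0, 0, 0]' --travel '[[0, 0, -0.01], [0, 0, -0.022], [0, 0, -0.022], [0, 0, -0.022]]' --delta_rot '[[0, 0, 0], [0, 0, 0], [0, 0, 0], [0, 0, 0]]'

```text
time: 23.6
eef_pos: [422.4, -107.2, 81.6]
eef_rot: [-0.763, 3.047, -0.0]
contact_force: [-4.5, -0.5, 6.0]
grip_width: 12.5
grasp_force: 108.9
```

servo_tool --hand '[0, 0, 0, 0, 0, 0]' --travel '[[-0.0016, 0.062, 0], [-0.0065, 0.124, 0], [-0.0147, 0.186, 0], [-0.026, 0.247, 0], [-0.026, 0.247, 0], [-0.026, 0.247, 0]]' --delta_rot '[[0, 0, 0.0083], [0, 0, 0.0167], [0, 0, 0.025], [0, 0, 0.0333], [0, 0, 0.0333], [0, 0, 0.0333]]'

```text
time: 24.1
eef_pos: [414.5, -88.8, 81.5]
eef_rot: [0.44, -3.11, 0.0]
contact_force: [-5.6, -1.3, 7.8]
grip_width: 12.3
grasp_force: 109.5
```

servo_tool --hand '[0, 0, 0, 0, 0, 0]' --travel '[[0.003, 0.062, -0.005], [-0.0015, 0.124, -0.005], [-0.0097, 0.186, -0.005], [-0.021, 0.247, -0.005], [-0.021, 0.247, -0.005], [-0.021, 0.247, -0.005]]' --delta_rot '[[0, 0, 0.0083], [0, 0, 0.0167], [0, 0, 0.025], [0, 0, 0.0333], [0, 0, 0.0333], [0, 0, 0.0333]]'

```text
time: 24.6
eef_pos: [411.2, -69.1, 81.8]
eef_rot: [-0.117, 3.139, -0.0]
contact_force: [-1.4, 0.4, 3.3]
grip_width: 12.2
grasp_force: 108.8
```

Run:
```python
from h import *
s=bot.sense();R=Ro.from_rotvec(s['eef_rot']).as_matrix();print(s['eef_pos'],np.degrees(np.arctan2(R[1,0],R[0,0])),R[:,2],s['contact_force'],R.T@s['contact_force'],s['torque'],s['joints'])
save('scene','s6.png');i=cv2.imread('pics/s6.png')
cv2.imwrite('pics/s6c.png',cv2.resize(i[160:260,220:350],(650,500),interpolation=cv2.INTER_CUBIC))
```

```text
[411.24562533 -69.07311402  81.75153917] -175.7355999750939 [ 3.34531238e-04 -7.91509509e-05 -9.99999941e-01] [-1.44032293  0.38120645  3.26935526] [ 1.40691775  0.48691281 -3.26986708] [0.10683886 0.35532631 0.00932888] [ 0.09143484  0.34184321  0.01192004  2.24895193 -0.00755368  0.55049179
  1.75432579]
```

View pics/s6c.png

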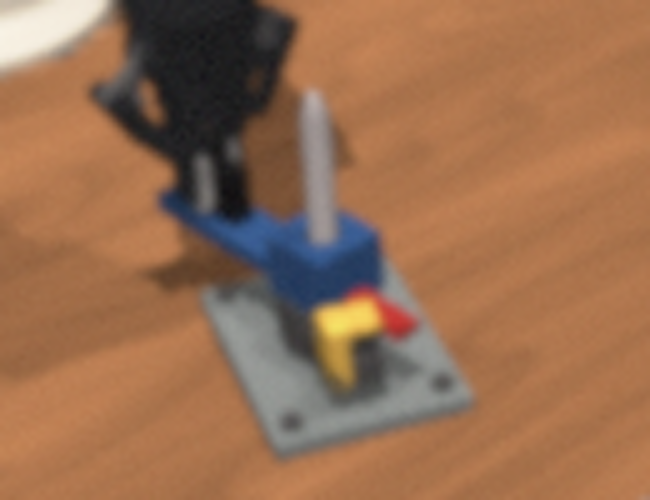

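The crop shows the hub seated on the collar with the red tongue level, beside the keeper's open side, so I'm carrying on with the swing.

servo_tool --hand '[0, 0, 0, 0, 0, 0]' --travel '[[0, 0.0726, 0], [-0.006, 0.145, 0], [-0.017, 0.217, 0], [-0.0325, 0.288, 0], [-0.0325, 0.288, 0], [-0.0325, 0.288, 0]]' --delta_rot '[[0, 0, 0.0097], [0, 0, 0.0194], [0, 0, 0.0292], [0, 0, 0.0389], [0, 0, 0.0389], [0, 0, 0.0389]]'

```text
time: 25.15
eef_pos: [412.1, -45.9, 81.7]
eef_rot: [0.267, 3.13, 0.0]
contact_force: [-2.5, 1.7, 4.5]
grip_width: 12.5
grasp_force: 108.9
```

servo_tool --hand '[0, 0, 0, 0, 0]' --travel '[[0, 0.042, 0], [-0.003, 0.083, 0], [-0.006, 0.124, 0], [-0.006, 0.124, 0], [-0.006, 0.124, 0]]' --delta_rot '[[0, 0, 0.0056], [0, 0, 0.0111], [0, 0, 0.0167], [0, 0, 0.0167], [0, 0, 0.0167]]'

```text
time: 25.57
eef_pos: [414.3, -36.4, 81.7]
eef_rot: [0.43, 3.112, 0.0]
contact_force: [-2.8, 0.7, 5.0]
grip_width: 12.4
grasp_force: 109.0
```

```bash
cat > q.py <<'E'
from h import *
np.set_printoptions(precision=2,suppress=True)
s=bot.sense();R=Ro.from_rotvec(s['eef_rot']).as_matrix();print(s['time'],s['eef_pos'],np.degrees(np.arctan2(R[1,0],R[0,0])),R[:,2],'Ftool',R.T@s['contact_force'],s['torque'])
E
python3 q.py
```

```text
25.5667 [414.25 -36.35  81.7 ] 164.25120118042653 [ 0.  0. -1.] Ftool [ 2.84 -0.1  -4.95] [0.13 0.28 0.04]
```

servo_tool --hand '[0, 0, 0, 0]' --travel '[[0, 0.021, 0], [-0.001, 0.052, 0], [-0.001, 0.052, 0], [-0.001, 0.052, 0]]' --delta_rot '[[0, 0, 0.0028], [0, 0, 0.007], [0, 0, 0.007], [0, 0, 0.007]]'

```text
time: 25.9
eef_pos: [415.4, -32.3, 81.7]
eef_rot: [-0.501, -3.101, -0.0]
contact_force: [-2.6, 0.6, 4.8]
grip_width: 12.3
grasp_force: 109.0
```

servo_tool --hand '[0, 0, 0, 0]' --travel '[[0, 0.011, 0], [0, 0.021, 0], [0, 0.021, 0], [0, 0.021, 0]]' --delta_rot '[[0, 0, 0.0014], [0, 0, 0.0028], [0, 0, 0.0028], [0, 0, 0.0028]]'

```text
time: 26.23
eef_pos: [416.1, -30.7, 81.7]
eef_rot: [0.528, 3.097, 0.0]
contact_force: [-3.2, 0.1, 4.8]
grip_width: 12.0
grasp_force: 108.9
```

```bash
python3 q.py
```

```text
26.2333 [416.07 -30.7   81.7 ] 160.63569236650756 [ 0.  0. -1.] Ftool [ 3.04 -0.93 -4.8 ] [-0.07  0.25  0.11]
```

servo_tool --hand '[0, 0, 0, 0]' --travel '[[0, 0.008, 0], [0, 0.015, 0], [0, 0.015, 0], [0, 0.015, 0]]' --delta_rot '[[0, 0, 0.001], [0, 0, 0.002], [0, 0, 0.002], [0, 0, 0.002]]'

```text
time: 26.57
eef_pos: [416.6, -29.3, 81.7]
eef_rot: [0.548, 3.093, 0.0]
contact_force: [-1.2, 1.4, 3.5]
grip_width: 12.3
grasp_force: 108.8
```

```bash
python3 q.py
```

```text
26.5667 [416.6  -29.32  81.7 ] 159.9150800037951 [ 0.  0. -1.] Ftool [ 1.65  0.9  -3.47] [ 0.19 -0.    0.33]
```

servo_tool --hand '[0, 0, 0, 0]' --travel '[[0, 0.008, 0], [0, 0.015, 0], [0, 0.015, 0], [0, 0.015, 0]]' --delta_rot '[[0, 0, 0.001], [0, 0, 0.002], [0, 0, 0.002], [0, 0, 0.002]]'

```text
time: 26.9
eef_pos: [417.2, -28.0, 81.7]
eef_rot: [0.567, 3.089, 0.001]
contact_force: [0.7, 2.7, 1.8]
grip_width: 12.5
grasp_force: 108.6
```

```bash
python3 q.py
```

```text
26.9 [417.18 -28.04  81.73] 159.20058067392418 [ 0.  0. -1.] Ftool [ 0.29  2.79 -1.81] [ 0.55 -0.26  0.48]
```

Yaw is 159.2°, the moment about z has risen to 0.48 N m and the side force now points the way the stop would push, so the tongue is against the stop at the expected angle. I'm easing slightly, then releasing gently.

servo_tool --hand '[0, 0, 0, 0]' --travel '[[0, -0.008, 0], [0, -0.008, 0], [0, -0.008, 0], [0, -0.008, 0]]' --delta_rot '[[0, 0, -0.001], [0, 0, -0.001], [0, 0, -0.001], [0, 0, -0.001]]' --newtons 25

```text
time: 27.23
eef_pos: [416.9, -28.7, 81.8]
eef_rot: [0.557, 3.091, 0.001]
contact_force: [0.6, 3.9, 1.0]
grip_width: 12.3
grasp_force: 108.5
```

servo_tool --hand '[0.18, 0.2, 0.25, 0.3, 0.3, 0.3]' --travel '[[0, 0, 0], [0, 0, 0], [0, 0, 0], [0, 0, 0], [0, 0, 0], [0, 0, 0]]' --delta_rot '[[0, 0, 0], [0, 0, 0], [0, 0, 0], [0, 0, 0], [0, 0, 0], [0, 0, 0]]'

```text
time: 27.73
eef_pos: [416.2, -29.3, 81.5]
eef_rot: [-0.559, -3.091, 0.0]
contact_force: [0.1, -0.4, -0.1]
grip_width: 25.6
grasp_force: 0.0
```

```bash
python3 q.py
python3 - <<'E'
from h import *
save('wrist','w7.png');save('scene','s7.png')
w=cv2.imread('pics/w7.png');i=cv2.imread('pics/s7.png')
cv2.imwrite('pics/c7.png',np.hstack([cv2.resize(w[80:400,140:500],(400,356)),cv2.resize(i[170:255,240:335],(398,356),interpolation=cv2.INTER_CUBIC)]))
E
```

```text
27.7333 [416.19 -29.33  81.54] 159.4964506359539 [-0. -0. -1.] Ftool [-0.22 -0.32  0.08] [ 0.01 -0.04  0.03]
```

View pics/c7.png

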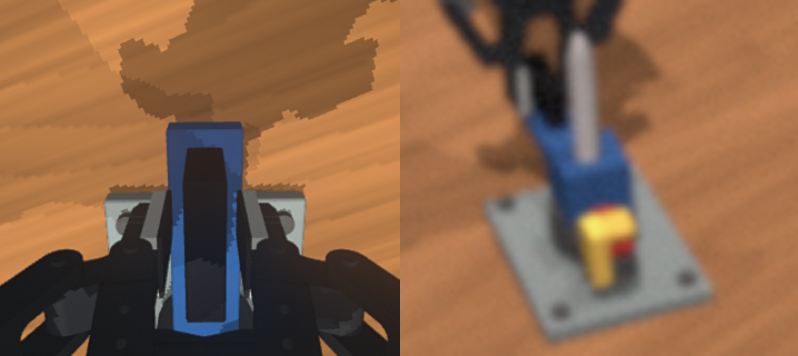

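The right panel shows the red tongue under the yellow lip, against the stop wall. The left panel shows the rib clear between the open jaws. I'm retreating straight up.

servo_tool --hand '[0.35, 0.35, 0.35, 0.35, 0.35, 0.35, 0.35]' --travel '[[0, 0, -0.05], [0, 0, -0.12], [0, 0, -0.25], [0, 0, -0.45], [0, 0, -0.65], [0, 0, -0.85], [0, 0, -1.0]]' --delta_rot '[[0, 0, 0], [0, 0, 0], [0, 0, 0], [0, 0, 0], [0, 0, 0], [0, 0, 0], [0, 0, 0]]'

```text
time: 28.42
eef_pos: [416.9, -29.1, 163.4]
eef_rot: [0.558, 3.09, 0.001]
contact_force: [0.7, -0.0, 0.4]
grip_width: 29.7
grasp_force: 0.0
```

servo_tool --hand '[0.35, 0.35, 0.35, 0.35, 0.35, 0.35, 0.35]' --travel '[[0, 0, -0.2], [0, 0, -0.45], [0, 0, -0.7], [0, 0, -0.9], [0, 0, -0.9], [0, 0, -0.9], [0, 0, -0.9]]' --delta_rot '[[0, 0, 0], [0, 0, 0], [0, 0, 0], [0, 0, 0], [0, 0, 0], [0, 0, 0], [0, 0, 0]]'

```text
time: 29.0
eef_pos: [416.0, -29.0, 233.4]
eef_rot: [-0.558, -3.091, -0.0]
contact_force: [-0.1, -0.1, -0.4]
grip_width: 29.8
grasp_force: 0.0
```

```bash
python3 q.py
python3 - <<'E'
from h import *
save('wrist','w8.png');save('scene','s8.png')
w=cv2.imread('pics/w8.png');i=cv2.imread('pics/s8.png')
cv2.imwrite('pics/c8.png',np.hstack([cv2.resize(w[80:400,140:500],(400,356)),cv2.resize(i[170:255,240:335],(398,356),interpolation=cv2.INTER_CUBIC)]))
E
```

```text
29.0 [415.98 -29.01 233.37] 159.53264526745818 [-0.  0. -1.] Ftool [ 0.09 -0.16  0.35] [ 0.03 -0.    0.04]
```

View pics/c8.png

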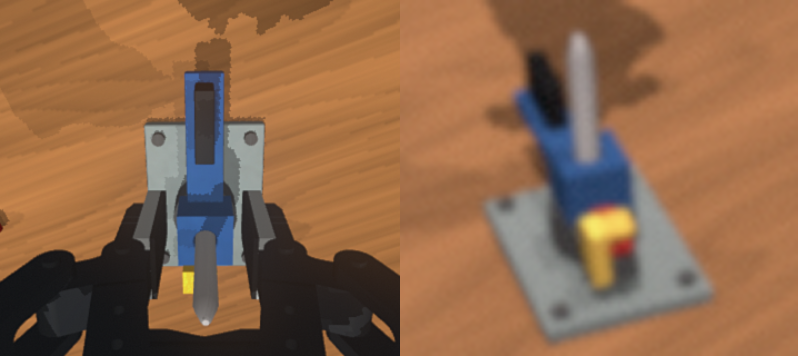

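The arm lies flat and in line with the plate, the tongue is under the keeper at its stop, and the robot is clear, so I'm handing in.

```bash
python3 -c "
from rig import bot
print(bot.hand_in())"
```

```text
the job is handed in; nothing more can be done
None
```

The hold-down arm is on the column, resting flat on the collar with its tongue under the keeper against the stop; it's released and handed in at about 29 s, though hand-in returned no verdict.

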